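Spring open the wide socket case

ROBOT

A 7-joint arm with a two-finger parallel gripper is mounted at the origin on the work surface. World frame = base frame: x ahead of the robot, y to its left, z up, the work surface at z = 0. Lengths are in m, angles in degrees, forces in N, time in s.
With the tool pointing down it reaches from about 0.425 to 0.875 m from the base axis. Payload 4.7 kg.
Tool frame: the origin (TCP) lies on the centre line of the jaws, within the pads' length; the fingertips stand 19 mm ahead of it and the grasp point (between the pads) is the TCP; z points along the fingers, y is the line along which they close (so a half turn about z gives the same grasp; the last joint's range is limited). The gripper opens to 87 mm and grips with 3 to 60 N. Pads are 19 mm wide; open, the fingers measure 117 mm over their backs; the gripper's body (75 mm by 190 mm) begins 51 mm behind the grasp point.
Start: joints at [-71.557, 18.392, -4.016, 83.108, 1.295, 78.541, -3.26], TCP at [0.197, 0.619, 0.242] pointing down, gripper open.
Joint ranges: [-163.93, 163.93], [-17.29, 119.83], [-79.2, 71.16], [3.27, 140.29], [-89.18, 269.18], [5.43, 117.66], [-154.24, 154.24]. Speed limits (degrees/s): [147.25, 147.25, 180, 180, 180, 180, 180].

INTERFACE

Orientations are given as [roll, pitch, yaw] about the fixed x, y, z axes, in that order (R = Rz(yaw) Ry(pitch) Rx(roll)).
In Python, from cell import env, imaging gives the robot as it stands.
- The arm moves only by the shell command python3 -m crank 'ROWS' [OPENING] [FORCE]. ROWS is JSON, a list of rows, each an object of numbers: "x", "y", "z": the shift along the tool's x, y, z in m; "turn": the turn about the tool's z in rad. In form: [{"x": .., "y": .., "z": .., "turn": ..}, ...]. A call has 1 to 12 rows; each row is the pose to reach, as a shift and turn from the pose commanded when the call began, along the tool's axes at that moment; what a row does not reach only later rows make up. A row lasts 1/8 s, in which the tool goes at most 62.5 mm and 10.7 degrees, less where a joint would pass 70% of its speed; a pose out of reach is approached as far as the arm can. A call with a gripper value outside its range is refused whole. OPENING is the finger opening in m, from 0 to 0.087, set as the call begins (- or left out, the last holds). The fingers move at their own pace and stop on an object; FORCE is the grip in N (left out, the last holds). Time passes only in rows, so rows that repeat a pose let the fingers close. It gives the time, the measured TCP pose, the force, the opening and the grip force at its end, in the units of the state.
- env.get_obs(): the state, without advancing time (a new reading comes with each control period).
- imaging.read_camera(name): name is "side" or "top" or "wrist"; returns the picture (384x512x3 uint8, red, green, blue); there is no depth.
- imaging.get_calibration(name): a dict with "camera_matrix" (3x3 intrinsics, pixels), "position" and "attitude" of the camera in the world. Camera axes: x right, y up, looking along -z (the intrinsics and any distortion apply to the point x, -y, -z); pixel columns grow to the right and rows downward; lengths in m; the calibration is good to about 2 mm. A picture is of the moment at which its call begins: read the wrist's pose just before it. get_calibration takes no time and is no camera call; for the wrist camera it gives the pose at the moment of the call.
- env.sign_off(): hands the job in; it is judged then, once.
The state is a dict: "time_s": time; "qpos": joint angles; "joint_velocities": joint speeds; "effort": joint torques, N m; "tool_pos": TCP position; "tool_rot": TCP orientation; "force": force on the tool from outside, world axes, zero at the start; "wrist_torque": the same for the moment, N m; "grip_width": finger opening in m; "grasp_force": force on a finger pad.
Only numpy, scipy, OpenCV 4.12 (cv2) and the standard library are available. Lean on these libraries where they do the work, as an engineer would, in place of code of your own. Each camera call takes 0.05 s, during which the arm holds its last target. There are 200 camera calls.

TASK

Two stainless spring-lid socket cases stand on the garage bench, a wide one and a narrow one. Press the release button on the front step of the wide case so that its lid springs fully open, then take the hand away from it; leave the narrow case shut.

Things in the scene. Friction and masses are not known exactly. Their poses are not given: they have to be found in the camera images.
- wide_case: Wide socket case, fixed to the bench: steel tray 160 mm deep (x), 280 mm wide (y), closed lid top at 71 mm. Before the lid (-x side, towards the robot) a step 78 mm deep, 50 mm high carries the button. Origin: under the case at bench level; x points from the button to the lid hinge, z up. The closed lid covers x -79 to +92 mm. The narrow case looks alike but is only 130 mm wide.
- wide_button_top (a point): Centre of the top of the wide case's release button: round, black, 32 mm across, in an aluminium collar 48 mm across, in the middle of the step, 114 mm in front of the case's origin. Top 70 mm above the bench, 8 mm above the collar. It goes straight down 8 mm against a spring (1.5 N at first, 5 N fully down) and returns; the latch lets go at about 5 mm: press it fully down.
- wide_lid (a joint): Opening angle of the wide case's lid, hinged along its far edge: 0 latched shut, 1.75 rad at its open stop. Once the latch lets go, a spring drives it open in about a second, its front edge rising in an arc of 171 mm radius about the hinge; it stays open.
- narrow_lid (a joint): Opening angle of the narrow case's lid, made alike: 0 latched shut, 1.75 rad open. It should stay shut.

How it is judged (in metres and radians):
At the end, for the whole second after the job is handed in: The wide case's lid stands open at its stop (more than 1.6 of 1.75 rad) and at rest; the narrow case's lid is shut (under 0.05 rad) (value of joint wide_lid above 1.6 rad and velocity of joint wide_lid between -0.1 and 0.1 rad/s and value of joint narrow_lid below 0.05 rad); the robot touches nothing.
It fails at once if the narrow case's lid comes open (value of joint narrow_lid above 0.1 rad).
It also fails if it takes over 29 s, if anything falls off the work surface, if the arm or the gripper's body presses on something with over 40 N, if the wrist force passes 120 N, or if a joint passes its speed limit or range.

## Working session

There is one attempt and no reset: what is moved stays moved. The work goes in short steps, Python scripts to look and compute and a shell command to move; the robot and the scene stay as the last step left them, time stands still between calls to the robot, and variables do not carry over. Pictures are saved under pics/ and viewed, at most 10 in all, crops included, and the job is handed in when it is done.

```bash
mkdir -p pics; python3 - <<'E'
from cell import env, imaging
import cv2,numpy as np
o=env.get_obs();print(o['time_s'],o['tool_pos'],o['tool_rot'],o['force'],o['grip_width'])
ims=[]
for n in ['top','side']:
    im=imaging.read_camera(n);np.save(f'pics/{n}.npy',im);ims.append(im);print(n,imaging.get_calibration(n))
    cv2.imwrite(f'pics/{n}.png',im[:,:,::-1])
E
```

```text
0.0 [0.19682601 0.61892745 0.24045761] [-1.79890222e+02  6.16369496e-03  1.62366433e+02] [-0.27490995  0.28745454  0.3762182 ] 0.08699151096695439
top {'camera_matrix': array([[354.2695226 ,   0.        , 260.80156321],
       [  0.        , 354.2695226 , 191.98640391],
       [  0.        ,   0.        ,   1.        ]]), 'position': array([ 0.58235614, -0.02504012,  0.85287103]), 'attitude': array([  2.02319382,  -0.81395392, -91.4669167 ])}
side {'camera_matrix': array([[440.69745369,   0.        , 256.28814685],
       [  0.        , 440.69745369, 189.66898541],
       [  0.        ,   0.        ,   1.        ]]), 'position': array([ 0.55131488, -0.82941763,  0.62235362]), 'attitude': array([54.348924  ,  0.49766256, -6.30053404])}
```

View pics/top.png

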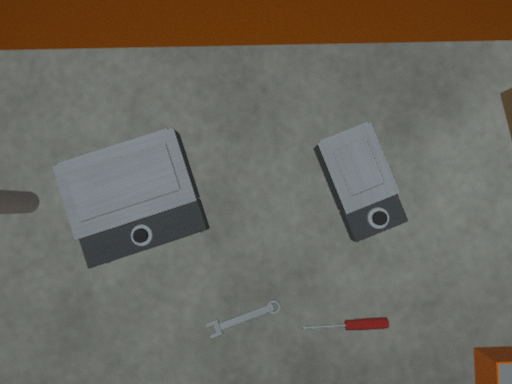

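View pics/side.png

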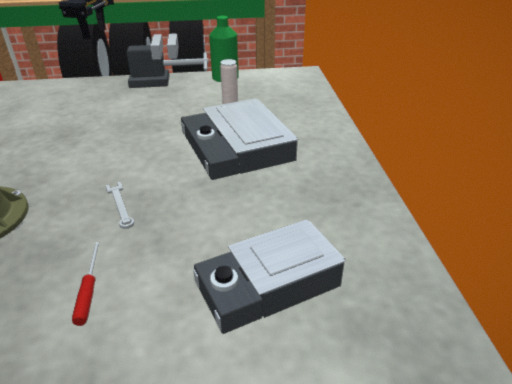

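Top view: wide case on the left, its button at about (141,235), and the narrow case on the right, button at (378,218). There is a grey can at (20,202). In the side view the wide case is the far one, with its button at about (205,131) and the can behind it at (230,80). Next I triangulate the button.

```bash
cat > h.py <<'E'
import numpy as np,cv2
from scipy.spatial.transform import Rotation as R
def ray(c,u,v):
    d=np.linalg.inv(c['camera_matrix'])@[u,v,1]; d=R.from_euler('xyz',c['attitude'],degrees=True).as_matrix()@(d*[1,-1,-1])
    return np.array(c['position']),d/np.linalg.norm(d)
def plane(c,u,v,z):
    p,d=ray(c,u,v); return p+d*(z-p[2])/d[2]
def tri(r1,r2):
    (p,d),(q,e)=r1,r2; s=np.linalg.lstsq(np.c_[d,-e],q-p,rcond=None)[0]; a,b=p+s[0]*d,q+s[1]*e
    return (a+b)/2,np.linalg.norm(a-b)
def dark(im,u,v,r,th):
    # darkest blob near (u,v)
    w=im[v-r:v+r+1,u-r:u+r+1].max(2); m=(w<th).astype('uint8'); n,l,s,c=cv2.connectedComponentsWithStats(m)
    i=1+np.argmin(np.linalg.norm(c[1:]-r,axis=1)); return c[i]+[u-r,v-r],s[i,4]
E
python3 - <<'E'
from h import *; from cell import env,imaging
ct,cs=imaging.get_calibration('top'),imaging.get_calibration('side')
t,s=np.load('pics/top.npy'),np.load('pics/side.npy')
for th in (35,45):
    (a,n),(b,m)=dark(t,141,235,9,th),dark(s,205,131,9,th); print(th,a,n,b,m,*tri(ray(ct,*a),ray(cs,*b)),plane(ct,*a,.07))
print('can',*tri(ray(ct,35,202),ray(cs,229,63)), plane(ct,35,202,0.1))
# lid corners at z=.071
P=[plane(ct,*q,.071) for q in [(53,165),(174,128),(196,199),(79,238)]]
for p in P: print(p)
d=P[1]-P[0]; e=P[2]-P[3]; print('sizes',np.linalg.norm(d),np.linalg.norm(e),np.linalg.norm(P[3]-P[0]),'y axis yaw',[np.degrees(np.arctan2(-k[1],-k[0]))-90 for k in (d,e)])
E
```

```text
Traceback (most recent call last):
  File "h.py", line 14, in dark
    i=1+np.argmin(np.linalg.norm(c[1:]-r,axis=1)); return c[i]+[u-r,v-r],s[i,4]
        ~~~~~~~~~^^^^^^^^^^^^^^^^^^^^^^^^^^^^^^^^
ValueError: attempt to get argmin of an empty sequence
```

```bash
python3 - <<'E'
from h import *; from cell import env,imaging
ct,cs=imaging.get_calibration('top'),imaging.get_calibration('side')
t,s=np.load('pics/top.npy'),np.load('pics/side.npy')
print(t[235,128:155].max(1),s[131,193:218].max(1), s[120:145,205].max(1))
for T,S in ((100,26),(100,40),(80,60)):
  try:
    (a,n),(b,m)=dark(t,141,235,9,T),dark(s,205,131,9,S); print(T,S,a,n,b,m,*tri(ray(ct,*a),ray(cs,*b)),plane(ct,*a,.07))
  except Exception as x: print(x)
print('can',*tri(ray(ct,35,202),ray(cs,229,63)), plane(ct,35,202,0.1))
P=[plane(ct,*q,.071) for q in [(53,165),(174,128),(196,199),(79,238)]]
for p in P: print(p)
d=P[1]-P[0]; e=P[2]-P[3]; print('sizes',np.linalg.norm(d),np.linalg.norm(e),np.linalg.norm(P[3]-P[0]),'yaw',[np.degrees(np.arctan2(-k[1],-k[0]))-90 for k in (d,e)])
E
```

```text
[ 67  69  90 132 117  72  46  51  47  48  52  47  46  45  45  48  44  46
  35  42  96 140 145 133  92  64  64] [ 90  89  93 122 184 213 187  70  21  23  21  18  26  25  21  23  19  67
 151 220 213 149  96  76  49] [ 89  89  88  90  87  68  43  35  38  38  34  26  19  33 108 202 170 138
 125 114  98  91  89  90  89]
100 26 [140.03932584 235.12359551] 178 [204.3125 131.375 ] 16 [0.52220196 0.23298261 0.0611107 ] 0.002161469796096206 [0.52180572 0.23013316 0.07      ]
100 40 [140.03932584 235.12359551] 178 [204.53191489 129.89361702] 47 [0.52289466 0.23122652 0.06645753] 0.002718231143619222 [0.52180572 0.23013316 0.07      ]
80 60 [140.14110429 235.20858896] 163 [204.82191781 129.34246575] 73 [0.52334166 0.23028958 0.06858578] 0.0036641126871734685 [0.5216142  0.22991378 0.07      ]
can [0.60092499 0.3827262  0.19166126] 0.007004883910542616 [0.59951587 0.43944907 0.1       ]
[0.68042599 0.41790435 0.071     ]
[0.75628453 0.15174306 0.071     ]
[0.59782272 0.10616286 0.071     ]
[0.51918452 0.36244636 0.071     ]
sizes 0.27676046129031534 0.268076851635986 0.17051216489723506 yaw [np.float64(15.90806345568349), np.float64(17.058143292319755)]
```

Button at about (0.523, 0.230, 0.069), and the lid size and the 70 mm height both check. Case yaw is about 16.5°. I'll check which side the wrist camera sits on, then move.

```bash
python3 - <<'E'
from h import *; from cell import env,imaging
c=imaging.get_calibration('wrist');o=env.get_obs();T=R.from_euler('xyz',o['tool_rot'],degrees=True)
print('cam in tool',T.inv().apply(c['position']-o['tool_pos']))
ct=imaging.get_calibration('top');print('can base',plane(ct,40,202,0))
for n,h in(('hover',.18),('low',.10)): print(n,T.inv().apply(np.array([.517,.228,h])-o['tool_pos']))
E
```

```text
cam in tool [ 0.06730583  0.00078701 -0.14342593]
can base [ 6.01493650e-01  4.89326277e-01 -1.11022302e-16]
hover [-0.42356584 -0.27554089  0.06107236]
low [-0.4235585  -0.27540325  0.14107224]
```

```bash
python3 -m crank '[{"x":-0.04,"y":-0.027,"z":0,"turn":-0.1},{"x":-0.085,"y":-0.055,"z":0,"turn":-0.2},{"x":-0.13,"y":-0.085,"z":0,"turn":-0.3},{"x":-0.175,"y":-0.114,"z":0,"turn":-0.4},{"x":-0.22,"y":-0.143,"z":0,"turn":-0.5},{"x":-0.265,"y":-0.172,"z":0,"turn":-0.59},{"x":-0.31,"y":-0.2,"z":0.02,"turn":-0.59},{"x":-0.355,"y":-0.23,"z":0.04,"turn":-0.59},{"x":-0.4,"y":-0.26,"z":0.06,"turn":-0.59},{"x":-0.424,"y":-0.275,"z":0.06,"turn":-0.59},{"x":-0.424,"y":-0.275,"z":0.06,"turn":-0.59},{"x":-0.424,"y":-0.275,"z":0.06,"turn":-0.59}]' 0 20
python3 - <<'E'
from cell import env, imaging
import cv2,numpy as np,pickle
o=env.get_obs();print(o)
c=imaging.get_calibration('wrist');im=imaging.read_camera('wrist');np.save('pics/w1.npy',im);cv2.imwrite('pics/w1.png',im[:,:,::-1]);pickle.dump((c,o),open('w1.pkl','wb'))
E
```

```text
time_s: 1.6
tool_pos: [0.5169, 0.2302, 0.1814]
tool_rot: [179.9, -0.0, -163.8]
force: [-0.2, 0.6, 0.2]
grip_width: 0.0004
grasp_force: 0.0
{'time_s': 1.6, 'qpos': array([-37.426101  ,  10.28881902,  12.05235686, 100.3714795 ,
        -2.34155356,  69.59932836,  81.49980988]), 'joint_velocities': array([-0.82549156, -0.29109503, -0.77889183,  0.03042501,  0.00799408,
       -0.06330958,  0.05813317]), 'effort': array([ 1.14636082e+00, -3.88751042e+01,  2.32467256e+00, -2.97868323e+01,
        1.73167773e-01,  7.66140874e-02,  3.34156466e-03]), 'tool_pos': array([0.51689392, 0.23020011, 0.18143599]), 'tool_rot': array([ 1.79947013e+02, -3.08498646e-02, -1.63755616e+02]), 'force': array([-0.21945487,  0.5978376 ,  0.2159767 ]), 'wrist_torque': array([ 0.1201777 ,  0.01871292, -0.01093355]), 'grasp_force': 0.0, 'grip_width': 0.0004446509717602472}
```

View pics/w1.png

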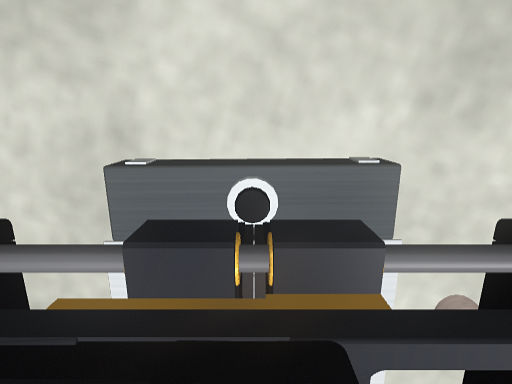

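The wrist view shows the button at about (252,205) inside its white collar, just clear of the closed fingers. The case edges line up with the image, so the yaw is right.

```bash
python3 - <<'E'
from h import *; import pickle; from cell import imaging
c,o=pickle.load(open('w1.pkl','rb'));im=np.load('pics/w1.npy');print(im[205,225:282:3].max(1))
a,n=dark(im,252,205,30,75);print(a,n);T=R.from_euler('xyz',o['tool_rot'],degrees=True)
p=plane(c,252,205,.07);print(p,T.inv().apply(p-o['tool_pos']))
t=plane(c,235,205,.07);b=plane(c,271,205,.07);print('dia',np.linalg.norm(t-b))
print('tri',tri(ray(c,252,205),ray(imaging.get_calibration('top'),140.1,235.2)))
E
```

```text
[ 97 245 242 212  47  49  49  50  49  50  49  52  52  53  57 255 242 245
  96]
[252.01329243 204.71472393] 978
[0.52232855 0.23114271 0.07      ] [-0.00554134 -0.00071834  0.11143241]
dia 0.032066509229844734
tri (array([0.52197767, 0.23063172, 0.06979383]), np.float64(0.00129911707421801))
```

Button confirmed at (0.522, 0.231, 0.070), 32 mm across. The fingertips are 5 mm off centre on the robot side, away from the lid.

```bash
python3 -m crank '[{"x":-0.002,"z":0.04},{"x":-0.002,"z":0.075},{"x":-0.002,"z":0.085},{"x":-0.002,"z":0.085}]'; python3 -m crank '[{"z":0.005},{"z":0.01},{"z":0.014},{"z":0.016},{"z":0.016}]'
```

```text
invalid input
invalid input
```

```bash
python3 -m crank '[{"x":-0.002,"y":0,"z":0.04,"turn":0},{"x":-0.002,"y":0,"z":0.075,"turn":0},{"x":-0.002,"y":0,"z":0.085,"turn":0},{"x":-0.002,"y":0,"z":0.085,"turn":0}]' && python3 -m crank '[{"x":0,"y":0,"z":0.005,"turn":0},{"x":0,"y":0,"z":0.01,"turn":0},{"x":0,"y":0,"z":0.014,"turn":0},{"x":0,"y":0,"z":0.016,"turn":0},{"x":0,"y":0,"z":0.016,"turn":0}]'
```

```text
time_s: 2.15
tool_pos: [0.5192, 0.2304, 0.0968]
tool_rot: [180.0, -0.0, -163.7]
force: [0.5, 0.1, -0.2]
grip_width: 0.0008
grasp_force: 0.0
time_s: 2.78
tool_pos: [0.521, 0.2306, 0.0851]
tool_rot: [179.9, 0.2, -163.8]
force: [-6.7, -1.7, 24.5]
grip_width: 0.0007
grasp_force: 12.0
```

24 N means the button has bottomed. Retreating up and away from the lid.

```bash
python3 -m crank '[{"x":0,"y":0,"z":-0.02,"turn":0},{"x":0.02,"y":0,"z":-0.06,"turn":0},{"x":0.06,"y":0,"z":-0.1,"turn":0},{"x":0.1,"y":0,"z":-0.13,"turn":0},{"x":0.1,"y":0,"z":-0.13,"turn":0},{"x":0.1,"y":0,"z":-0.13,"turn":0},{"x":0.1,"y":0,"z":-0.13,"turn":0},{"x":0.1,"y":0,"z":-0.13,"turn":0},{"x":0.1,"y":0,"z":-0.13,"turn":0},{"x":0.1,"y":0,"z":-0.13,"turn":0},{"x":0.1,"y":0,"z":-0.13,"turn":0},{"x":0.1,"y":0,"z":-0.13,"turn":0}]'
python3 - <<'E'
from cell import imaging
import cv2
cv2.imwrite('pics/s2.png',imaging.read_camera('side')[:,:,::-1])
E
```

```text
time_s: 4.28
tool_pos: [0.4236, 0.2016, 0.2106]
tool_rot: [180.0, 0.0, -163.8]
force: [0.7, 0.8, -0.6]
grip_width: 0.0005
grasp_force: 0.0
```

View pics/s2.png

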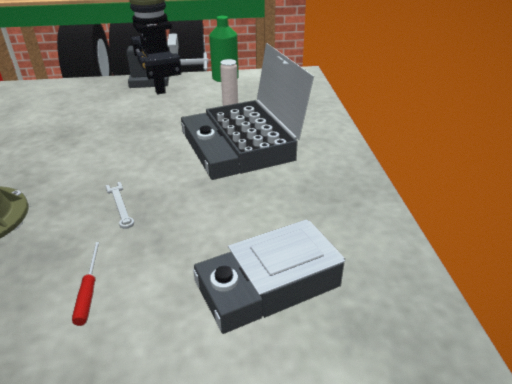

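The lid at (285,90) stands open past vertical, the sockets are visible, the narrow case at (285,250) is shut, and the hand at (150,60) is clear. I'll confirm the lid is at rest, then hand in.

```bash
python3 -m crank '[{"x":0,"y":0,"z":0,"turn":0},{"x":0,"y":0,"z":0,"turn":0},{"x":0,"y":0,"z":0,"turn":0},{"x":0,"y":0,"z":0,"turn":0},{"x":0,"y":0,"z":0,"turn":0},{"x":0,"y":0,"z":0,"turn":0}]'
python3 - <<'E'
from cell import env,imaging
import cv2,numpy as np
a=cv2.imread('pics/s2.png')[:,:,::-1];b=imaging.read_camera('side')
d=np.abs(a.astype(int)-b)[40:140,245:315].max(2);print((d>40).sum())
if (d>40).sum()<15: print(env.sign_off())
E
```

```text
time_s: 5.08
tool_pos: [0.4236, 0.2017, 0.2106]
tool_rot: [180.0, 0.0, -163.8]
force: [0.5, 0.4, -0.6]
grip_width: 0.0003
grasp_force: 0.0
0
the job is handed in; nothing more can be done
None
```

The wide case's lid is open and at rest, the narrow case is still shut, the hand is clear, and the job was handed in at about 5 s; sign-off returned no verdict.

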